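Torque down the clamp nut of a sample pressure pot

ROBOT

A 6-joint arm with a two-finger parallel gripper is mounted at the origin on the work surface. World frame = base frame: x ahead of the robot, y to its left, z up, the work surface at z = 0. Lengths are in m, angles in rad, forces in N, time in s.
With the tool pointing down it reaches from about 0.325 to 0.775 m from the base axis. Payload 9.3 kg.
Tool frame: the origin (TCP) lies on the centre line of the jaws, within the pads' length; the fingertips stand 19 mm ahead of it and the grasp point (between the pads) is the TCP (robot.tip_extent is the distance from the TCP to the fingertips, in m); z points along the fingers, y is the line along which they close (so a half turn about z gives the same grasp; the last joint's range is limited). The gripper opens to 85 mm and grips with 20 to 120 N. Pads are 22 mm wide; open, the fingers measure 114 mm over their backs; the gripper's body (76 mm by 85 mm) begins 54 mm behind the grasp point. The pads swing forward as they close: fully open they stand 13 mm farther back than shut.
Start: joints at [-1.467, 0.259, 0.021, 1.334, 0, 1.418], TCP at [0.14, -0.532, 0.25] pointing down, gripper open.
Joint ranges: [-3.04, 3.04], [-0.91, 1.82], [-1.04, 1.36], [-1.92, 1.95], [-1.52, 1.45], [-3.14, 3.14]. Speed limits (rad/s): [2.22, 2.22, 2.79, 3.14, 3.14, 3.14].

INTERFACE

Orientations are given as a unit quaternion [w, x, y, z].
In Python, from plant import robot gives the robot as it stands. Calls block until the motion is done:
- robot.goto(position, orientation): joint-space move of the TCP to a pose.
- robot.move_l(position, feed=0.15, ori=None, contact_N=None): straight line of the TCP; ori=None keeps the orientation; feed is the mean speed in m/s. With contact_N (N) it stops when the force on the tool has changed by that much, and returns True; else False.
- robot.set_joints(angles): joint-space move.
- robot.set_gripper(opening, f_grip=None): opening from 0.0 (shut) to 1.0 (fully open); f_grip is the grip in N (None keeps the last); returns when the fingers have stopped.
- robot.dwell(seconds).
- robot.inverse_kinematics(position, orientation): joint angles nearest the present ones, or None.
- robot.camera(name): name is "scene" or "top" or "wrist"; returns a dict with "color" (420x560x3 uint8, red, green, blue), "camera_matrix" (3x3 intrinsics, pixels), "xyz" and "orientation" of the camera in the world. Camera axes: x right, y down, z forward; pixel columns grow to the right and rows downward; lengths in m; the calibration is good to about 2 mm. A picture is of the moment at which its call begins. There is no depth.
A pose or a line that the arm cannot do raises robot.PlanningError and nothing moves.
- robot.sign_off(): hands the job in; it is judged then, once.
Readings, each from a call of its own:
- robot.get_clock(): time.
- robot.get_qpos(): joint angles.
- robot.get_dq(): joint speeds.
- robot.get_effort(): joint torques, N m.
- robot.get_position(): TCP position.
- robot.get_orientation(): TCP orientation.
- robot.get_force(): force on the tool from outside, world axes, zero at the start.
- robot.get_torque(): the same for the moment, N m.
- robot.get_grip_width(): opening from 0.0 (shut) to 1.0 (fully open).
- robot.get_gripper_force(): force on a finger pad.
Only numpy, scipy, OpenCV 4.12 (cv2) and the standard library are available. Lean on these libraries where they do the work, as an engineer would, in place of code of your own. Each camera call takes 0.05 s, during which the arm holds its last target. There are 200 camera calls.

TASK

Two stainless pots are bolted to the lab bench, each with a wrench sitting on its clamp nut. Turn the handle of the break-over torque wrench (black rubber grip, round hinge in its neck) clockwise seen from above until the nut is fully tight and the handle then breaks over at its hinge by about 15 degrees; stop there, well short of its end stop, and let go, leaving it bent. Leave the plain flat spanner on the other pot where it is.

Things in the scene. Friction and masses are not known exactly. Their poses are not given: they have to be found in the camera images.
- handle_grip (a point): Middle of the torque wrench's grip: a level round black rubber bar, 26 mm diameter, 128 mm long, centre line 140 mm above the bench. The point is on the centre line, 125 mm from the hinge axis and, while unbent, 195 mm from the nut axis. x points outward along the handle, z up. Only bench lies below. Pushing here sideways takes about 3 N to turn the nut, 9 N to break the hinge over.
- nut_axis (a point): Point on the vertical axis of the clamp nut, in the torque wrench's head, 140 mm above the bench. x points along the neck to the hinge (30 mm disc, its axis 70 mm from the nut axis), z up. The pot, fixed to the bench, is 140 mm across the lid, with a 150 mm square base plate and a bridge 122 mm high. The two pots are alike and may swap places.
- clamp_nut (a joint): Turn of the nut with the wrench's head, rad, growing clockwise seen from above. Starts between 0 and 0.25; the nut is fully tight, at a hard stop, at 0.5. It turns with steady friction and stays where it is left.
- wrench_hinge (a joint): Bend of the handle relative to the wrench's neck, rad: 0 is straight; grows clockwise seen from above. It stays straight until the nut is tight, then gives way under steady friction and stays where it is left; the hinge's hard end stop is at 0.52.
- spanner_middle (a point): Middle of the plain flat steel spanner on the other pot's nut (to be left alone): a bar 18 mm wide, 8 mm thick, 220 mm from its nut axis to its round end, no grip and no hinge, 140 mm above the bench; the point lies 110 mm from its nut axis. It turns on its nut if pushed.

How it is judged:
At the end, for the whole second after the job is handed in: The nut is tight (clamp_nut above 0.45 rad) and the torque wrench's handle is left bent at its hinge by 0.12 to 0.47 rad (about 7 to 27 degrees) (value of joint clamp_nut above 0.45 rad and value of joint wrench_hinge between 0.12 and 0.47 rad); the robot touches nothing.
It fails at once if the torque wrench is folded to its end stop (bent past 0.47 rad) (value of joint wrench_hinge above 0.47 rad).
It fails at once if the plain spanner is moved by more than 20 mm (distance of spanner_middle from where it was at the start of the episode above 0.02 m).
It also fails if it takes over 38 s, if anything falls off the work surface, if the arm or the gripper's body presses on something with over 40 N, if the wrist force passes 120 N, or if a joint passes its speed limit or range.

## Working session

There is one attempt and no reset: what is moved stays moved. The work goes in short steps, each a Python script; the robot and the scene stay as the last script left them, time stands still between calls to the robot, and variables do not carry over. Pictures are saved under pics/ and viewed, at most 10 in all, crops included, and the job is handed in when it is done.

```bash
mkdir -p pics; ls
cat > h.py <<'E'
import numpy as np, cv2
from scipy.spatial.transform import Rotation as R
from plant import robot
def q2r(q): return R.from_quat([q[1],q[2],q[3],q[0]]).as_matrix()
def ray(c,u,v,z):
    d=q2r(c["orientation"])@np.linalg.inv(c["camera_matrix"])@np.array([u,v,1.])
    o=np.array(c["xyz"]); return o+d*(z-o[2])/d[2]
def shot(n,f):
    c=robot.camera(n); cv2.imwrite('pics/'+f,c["color"][:,:,::-1]); np.save('pics/'+f[:-4]+'.npy',c,allow_pickle=True); return c
def load(f): return np.load('pics/'+f+'.npy',allow_pickle=True).item()
E
python3 - <<'E'
from h import *
for n in("top","scene"):
    c=shot(n,n+"0.png"); print(n,c["xyz"],c["orientation"],c["camera_matrix"])
print(robot.get_clock(),robot.get_orientation())
E
```

```text
pics
top [0.41444382 0.05504481 1.06100726] [ 0.064303   -0.70054366  0.70741949 -0.06827422] [[472.78800024   0.         280.5820273 ]
 [  0.         472.78800024 212.48367505]
 [  0.           0.           1.        ]]
scene [ 1.29531682 -0.2867513   0.90738404] [-0.34762308  0.76728975  0.49404231 -0.21528314] [[479.67948543   0.         282.65998458]
 [  0.         479.67948543 203.17098119]
 [  0.           0.           1.        ]]
0.1 [-5.96997917e-04  9.91768996e-01  1.28038676e-01  2.06986264e-07]
```

View pics/top0.png

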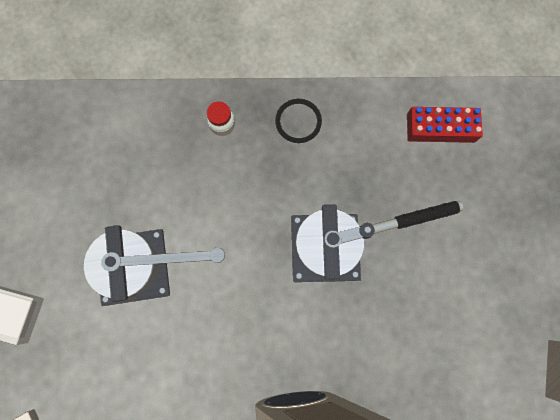

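View pics/scene0.png

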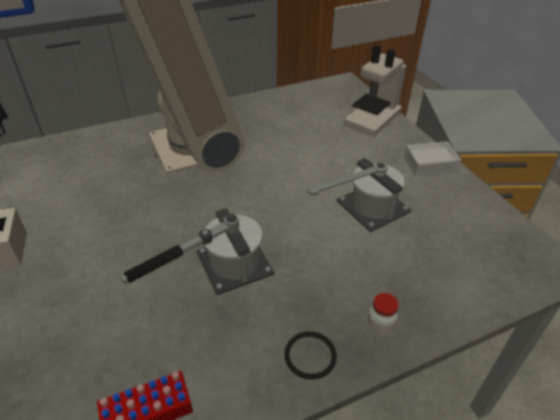

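Top view: the torque wrench is on the right pot, with its nut at about (333,239), hinge (367,230) and grip centre (429,214). The plain spanner is on the left pot, from (110,262) to (218,255). The scene view agrees. Clockwise moves the handle down the image, towards the robot.

```bash
cat >> h.py <<'E'
def measure(c):
    g=c["color"].astype(int); m=((g.max(2)<55)).astype(np.uint8)
    n,l,s,ce=cv2.connectedComponentsWithStats(m)
    out=[]
    for i in range(1,n):
        if s[i,4]>300:
            (rc,wh,a)=cv2.minAreaRect(np.argwhere(l==i)[:,::-1].astype(np.float32)); out.append((np.round(rc,1),np.round(wh,1),s[i,4]))
    return out
E
python3 - <<'E'
from h import *
np.set_printoptions(precision=4,suppress=True)
c=load("top0")
for o in measure(c): print(o)
N,H,G=[ray(c,*p,.14) for p in((333,239),(367,230),(429,214))]
print(N,H,G,np.linalg.norm(H-N),np.linalg.norm(G-H),np.linalg.norm(G-N))
d=G-N; print(np.arctan2(d[1],d[0]))
for da in (0,.3,.5,.75):
  a=np.arctan2(d[1],d[0])-da; p=N+.195*np.array([np.cos(a),np.sin(a),0]); print(p,np.hypot(*p[:2]))
s=load("scene0")
for P in(N,H,G):
  q=s["camera_matrix"]@q2r(s["orientation"]).T@(P-s["xyz"]); print(q[:2]/q[2])
E
```

```text
(array([298. , 120.5]), array([43., 44.]), np.int32(536))
(array([427.3, 214.3]), array([12.7, 64. ]), np.int32(769))
(array([294.5, 398.3]), array([11.7, 59.7]), np.int32(559))
[ 0.5355 -0.0534  0.14  ] [ 0.5527 -0.121   0.14  ] [ 0.5836 -0.2456  0.14  ] 0.06974904745816073 0.12835489226274474 0.19810308130764276
-1.3253750212276816
[ 0.5829 -0.2426  0.14  ] 0.6313122054850288
[ 0.5248 -0.2481  0.14  ] 0.580530945960903
[ 0.4864 -0.2421  0.14  ] 0.5433006096116716
[ 0.4412 -0.2241  0.14  ] 0.49485826818146356
[231.6554 223.8056]
[205.6595 237.4013]
[153.1343 264.5522]
```

```bash
cat >> h.py <<'E'
np.set_printoptions(precision=4,suppress=True)
N=np.array([.5355,-.0534,.125]); a0=-1.325
e=lambda a:np.array([np.cos(a),np.sin(a),0]); n=lambda a:np.array([-np.sin(a),np.cos(a),0])
def ori(a,flip=1):
    y=flip*e(a); z=np.array([0,0,-1.]); q=R.from_matrix(np.c_[np.cross(y,z),y,z]).as_quat(); return q[[3,0,1,2]]
E
python3 - <<'E'
from h import *
a=a0+.15; p=N+.195*e(a)+.024*n(a); up=p+[0,0,.125]
best=None
for f in(1,-1):
    j=robot.inverse_kinematics(up,ori(a,f))
    if j is not None:
        d=np.abs(np.array(j)-robot.get_qpos()).max(); print(f,j,d)
        if best is None or d<best[0]: best=(d,f)
f=best[1]
robot.set_gripper(0.0)
robot.goto(up,ori(a,f)); robot.move_l(p,feed=.15)
f0=np.array(robot.get_force()); print(f0,robot.get_clock(),"flip",f)
at=None
while a>a0-.62:
    a-=.03
    robot.move_l(N+.195*e(a)+.024*n(a),feed=.04,ori=ori(a,f))
    F=np.array(robot.get_force())-f0; t=F@n(a); print(round(a0-a,3),F,round(t,2),robot.get_clock())
    if t>6: break
E
```

```text
1 [-0.4652  0.4747  0.3507  1.4469  0.      2.2806] 1.0014597879764568
-1 [-0.4652  0.4747  0.3507  1.4469  0.     -0.861 ] 2.2791469150687362
[-0.3977 -0.9277 -0.5596] 3.9417 flip 1
-0.12 [-0.3423  0.1252  1.6348] -0.27 4.2417
-0.09 [0.3266 0.8792 0.1984] 0.6 4.5417
-0.06 [1.4322 0.4909 0.8281] 1.51 4.8417
-0.03 [ 0.7758  0.4874 -0.5239] 0.88 5.1417
0.0 [0.4156 0.8026 1.3211] 0.6 5.4417
0.03 [ 0.6008  1.1738 -0.0928] 0.84 5.7417
0.06 [1.0831 0.4163 1.4089] 1.14 6.0417
0.09 [0.2004 0.5072 0.0508] 0.28 6.3417
0.12 [0.6087 0.3825 0.705 ] 0.65 6.6417
0.15 [1.2923 0.3311 1.0976] 1.32 6.9417
0.18 [ 0.0554  1.3206 -0.9721] 0.14 7.2417
0.21 [-0.2374  1.5772  1.1056] -0.18 7.5417
0.24 [-0.1286  0.6804  0.8577] -0.12 7.8417
0.27 [1.0557 1.8609 0.5196] 1.01 8.1417
0.3 [0.9723 1.4257 0.034 ] 0.89 8.4417
0.33 [0.5087 0.4958 0.4903] 0.47 8.7417
0.36 [ 5.4589 -0.2297 -0.0797] 5.45 9.0417
0.39 [ 5.9823 -0.0212 -0.456 ] 5.92 9.3417
0.42 [ 7.1593 -0.552  -0.7614] 7.15 9.6417
```

Run:
```python
from h import *
c=shot("top","top1.png"); print(measure(c), robot.get_position(),robot.get_force())
s=shot("scene","scene1.png")
cv2.imwrite('pics/both.png',np.hstack([cv2.resize(c["color"][150:420,230:530],None,fx=1.3,fy=1.3),cv2.resize(s["color"][130:400,60:360],None,fx=1.3,fy=1.3)])[:,:,::-1])
```

```text
[(array([298. , 120.5]), array([43., 44.]), np.int32(527)), (array([493. , 184.1]), array([13. , 58.6]), np.int32(521)), (array([432.2, 247.8]), array([43.1, 62.8]), np.int32(1217))] [ 0.5261 -0.25    0.1253] [ 4.9642 -1.2125 -1.9213]
```

View pics/both.png

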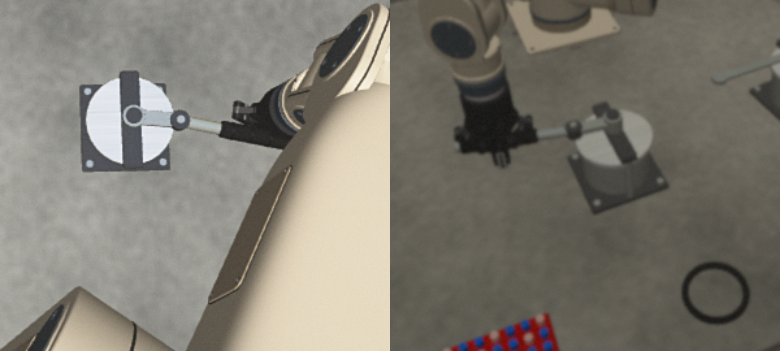

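The neck has turned about 0.34 rad, with nut and hinge at about (133,115) and (180,119) in the crop. The nut is tight and the handle has just begun to bend. I'll now push around the hinge.

Run:
```python
from h import *
at=a0-.345; Hh=N+.07*e(at)
for b in(.12,.17,.22,.27):
    a=at-b; robot.move_l(Hh+.125*e(a)+.024*n(a),feed=.04,ori=ori(a)); print(b,robot.get_force())
a=at-.27
p=Hh+.125*e(a)+.064*n(a); robot.move_l(p,feed=.1); robot.move_l(p+[0,0,.13],feed=.15)
robot.goto([.5,-.5,.3],robot.get_orientation())
c=shot("top","top2.png"); print(measure(c),robot.get_clock())
```

```text
0.12 [ 6.737  -0.051  -1.7895]
0.17 [ 5.0951 -0.0728 -1.2222]
0.22 [ 4.8823 -1.3592 -1.9842]
0.27 [ 5.2159 -0.6279 -1.5668]
[(array([298. , 120.5]), array([43., 44.]), np.int32(535)), (array([429.7, 264.5]), array([66.9, 12.6]), np.int32(816)), (array([442.9, 342.7]), array([ 29.4, 108.2]), np.int32(2403))] 13.5
```

View pics/top2.png

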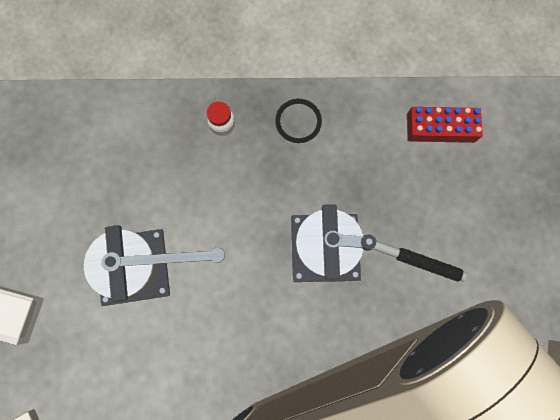

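The neck runs (333,239)→(368,242) and the grip centre is at (430,264), so the bend is about 15° (0.27 rad). The spanner hasn't moved and the arm is clear.

```bash
python3 -c "
from plant import robot
print(robot.sign_off())"
```

```text
the job is handed in; nothing more can be done
None
```

The job is handed in: the nut is tight, the torque wrench handle is left bent about 15° (0.27 rad, read from the top camera), and the spanner was not touched; sign-off returned no verdict.

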